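# Find the loose backing in a four-opening picture frame

## Robot

A 6-joint arm with a two-finger parallel gripper is mounted at the origin on the work surface. World frame = base frame: x ahead of the robot, y to its left, z up, the work surface at z = 0. Lengths are in m, angles in rad, forces in N, time in s.
With the tool pointing down it reaches from about 0.375 to 0.975 m from the base axis. Payload 3.8 kg.
Tool frame: the origin (TCP) lies midway between the tips of the shut fingers; the grasp point (between the pads) lies 19 mm behind it; z points along the fingers, y is the line along which they close (so a half turn about z gives the same grasp; the last joint's range is limited). The gripper opens to 88 mm and grips with 3 to 60 N. Pads are 18 mm wide; open, the fingers measure 123 mm over their backs; the gripper's body (75 mm by 187 mm) begins 45 mm behind the grasp point.
Start: joints at [-1.324, 0.264, 1.604, -0, 1.274, -0.037], TCP at [0.189, -0.648, 0.239] pointing down, gripper open.
Joint ranges: [-2.63, 2.63], [-0.94, 2.18], [0.31, 2.57], [-1.31, 4.45], [0, 2.66], [-2.55, 2.55]. Speed limits (rad/s): [2.57, 2.57, 3.14, 3.14, 3.14, 3.14].

## Interface

Orientations are given as a unit quaternion [x, y, z, w].
In Python, from rig import sense, read_camera, sign_off gives the robot as it stands. The module is installed in compiled form; this text tells all that it offers.
- The arm moves only by the tool arm_command, never from a script. Its argument "rows" is a list of rows, each an object with "translation": the shift along the tool's x, y, z in m, a list of three; "turn": the turn, a rotation vector about the tool's x, y, z in rad, a list of three; "gripper": the finger opening in m, from 0 to 0.0881. In form: [{"translation": [x, y, z], "turn": [ax, ay, az], "gripper": gripper}, ...]. A call has 1 to 12 rows; each row is the pose to reach, as a shift and turn from the pose commanded when the call began, along the tool's axes at that moment; what a row does not reach only later rows make up. A row lasts 1/8 s, in which the tool goes at most 62.5 mm and 10.7 degrees, less where a joint would pass 70% of its speed; a pose out of reach is approached as far as the arm can. A call with a gripper value outside its range is refused whole. The fingers move at their own pace and stop on an object; "squeeze" is the grip in N (left out, the last holds). Time passes only in rows, so rows that repeat a pose let the fingers close. It gives the time, the measured TCP pose, the force, the opening and the grip force at its end, in the units of the state.
- sense(): the state, without advancing time (a new reading comes with each control period).
- read_camera(name): name is "side" or "top" or "wrist"; returns a dict with "color" (400x640x3 uint8, red, green, blue), "fx", "fy", "cx", "cy" (pixels), "k1" (the pictures are not rectified: a ray, as slopes to the right and down, at radius r is drawn at 1 + k1 r^2 times it, then the intrinsics apply), "extrinsics" (4x4, takes a point from world to camera coordinates). Camera axes: x right, y down, z forward; pixel columns grow to the right and rows downward; lengths in m; the calibration is good to about 2 mm. A picture is of the moment at which its call begins. There is no depth.
- sign_off(): hands the job in; it is judged then, once.
The state is a dict: "time": time; "q": joint angles; "joint_velocities": joint speeds; "joint_torque": joint torques, N m; "position": TCP position; "tool_rot": TCP orientation; "contact_force": force on the tool from outside, world axes, zero at the start; "ft_torque": the same for the moment, N m; "finger_gap": finger opening in m; "grip_force": force on a finger pad.
Only numpy, scipy, OpenCV 4.12 (cv2) and the standard library are available. Lean on these libraries where they do the work, as an engineer would, in place of code of your own. Each camera call takes 0.05 s, during which the arm holds its last target. There are 200 camera calls.

## Task

The picture frame is clamped face up on its risers, without glass, and one of its four hardboard backings has lost its points on every side but the far one. With shut fingertips press on the backings one after another to find the one that gives, and push that one down until it hangs at least half open (45 degrees), so that it can be re-pinned from below; leave it hanging there and draw your hand clear. Only press: pick nothing up, and do not knock the tools and supplies about, nor the pencil and points that lie on the frame.

Things in the scene. Friction and masses are not known exactly. Their poses are not given: they have to be found in the camera images.
- frame: Oak frame, 671 mm long (its y), 180 mm deep (its x; +x is the far side), fixed face up on two risers by a bar clamp at each end. Origin on the bench under its middle; underside 120 mm, face 138 mm up, nothing below it. Four openings, 96 (x) by 121 mm (y), spaced 150 mm, 29 mm bars between, end borders 50 mm, long rails 42 mm. The clamp jaws, 18 mm wide, stand 10 mm above the middle of the end borders.
- glue: bystander: yellow glue bottle with orange cap, 62 mm across, 185 mm high, stands left of the frame; origin under its centre
- tape_roll: bystander: brown roll of paper tape lying flat, 92 mm across, 36 mm high; origin under its centre
- tape_measure: bystander: steel tape measure in a black case, 66 x 34 x 60 mm high; origin under its centre
- brad_jar: bystander: small glass jar with steel lid, 60 mm across, 75 mm high; origin under its centre
- putty_knife: bystander: putty knife 200 mm long lying on the bench; origin under its middle
- point_driver: bystander: stapler-like point driver, 150 x 30 mm, 70 mm high, lying on the bench; origin under its centre
- point_strip: bystander: stick of steel framer's points, 60 x 14 x 6 mm, lying on the frame's left end border beyond the clamp; origin under its centre
- pencil: bystander: flat red carpenter's pencil, 160 x 12 x 8 mm, lying along the frame's near long rail; origin under its centre
- loose_back (a joint): Opening of the loose backing, whichever it is: 0 = flat, grows to 1.25 rad as its near edge (towards the frame's -x) goes down. Its hinge line, the points left at its far edge, lies 54 mm from the opening's centre towards the frame's +x, parallel to its y, 128 mm above the bench. Stiff, stays at any angle: 0.09 N m moves it, about 1.2 N at 75 mm from the hinge, 3 N at 30 mm.
- opening1 (a point): Centre of the leftmost (+y end) opening, on the top face of its brown hardboard backing, 131 mm above the bench, 7 mm below the frame's face; axes as the frame's. Backing 108 x 133 x 3 mm, edges hidden 6 mm under the lip. All four look alike; three are pinned and do not give, one is loose (it changes every time).
- opening2 (a point): Centre of the second from the left opening, on the top face of its brown hardboard backing, 131 mm above the bench, 7 mm below the frame's face; axes as the frame's. Backing 108 x 133 x 3 mm, edges hidden 6 mm under the lip. All four look alike; three are pinned and do not give, one is loose (it changes every time).
- opening3 (a point): Centre of the third from the left opening, on the top face of its brown hardboard backing, 131 mm above the bench, 7 mm below the frame's face; axes as the frame's. Backing 108 x 133 x 3 mm, edges hidden 6 mm under the lip. All four look alike; three are pinned and do not give, one is loose (it changes every time).
- opening4 (a point): Centre of the rightmost (-y end) opening, on the top face of its brown hardboard backing, 131 mm above the bench, 7 mm below the frame's face; axes as the frame's. Backing 108 x 133 x 3 mm, edges hidden 6 mm under the lip. All four look alike; three are pinned and do not give, one is loose (it changes every time).

How it is judged:
By the outcome, as a careful person would: the job done as asked, in the order asked, and still so for the second after the job is handed in, with the robot touching nothing.
It also fails if it takes over 48 s, if anything falls off the work surface, if the arm or the gripper's body presses on something with over 40 N, if the wrist force passes 120 N, or if a joint passes its speed limit or range.

## Working session

There is one attempt and no reset: what is moved stays moved. The work goes in short steps, Python scripts to look and compute and a tool call to move; the robot and the scene stay as the last step left them, time stands still between calls to the robot, and variables do not carry over. Pictures are saved under pics/ and viewed, at most 10 in all, crops included, and the job is handed in when it is done.

Besides the shell and the picture viewer there is one more tool, called after "Request:" as name([rows], argument=value, ...), one row to a line, values as JSON. arm_command: Moves the arm, as the interface text tells. Its arguments: {"type":"object","properties":{"rows":{"type":"array"},"squeeze":{"type":"number"}},"required":["rows"]}

```bash
mkdir -p pics
python3 - <<'E'
from rig import *
import cv2
for n in("top","side"):
    c=read_camera(n);cv2.imwrite(f"pics/{n}0.png",c["color"][:,:,::-1])
    print(n,c["fx"],c["fy"],c["cx"],c["cy"],c["k1"],c["extrinsics"])
s=sense();print(s)
E
```

```text
top 366.3367249966917 366.3367249966917 322.7542188569857 203.2660827201097 0.011757042904346114 [[ 0.00416391 -0.99992268  0.0117172  -0.01618836]
 [-0.99248225 -0.00556561 -0.12226206  0.55928589]
 [ 0.12231782 -0.01112003 -0.99242869  1.13856028]
 [ 0.          0.          0.          1.        ]]
side 470.39380795672696 470.39380795672696 327.5525443619571 198.0954724861116 0.04210984956360237 [[-0.99449359 -0.10386616 -0.01393998  0.55731478]
 [-0.04867456  0.57560106 -0.81628072  0.11284921]
 [ 0.09280781 -0.81110742 -0.5774872   1.68058673]
 [ 0.          0.          0.          1.        ]]
{'time': 0.1, 'q': array([-1.32391542e+00,  2.64691561e-01,  1.60517545e+00, -2.60361837e-05,
        1.27368429e+00, -3.69160908e-02]), 'joint_velocities': array([-8.96714800e-05, -1.24826225e-03, -3.88503997e-03, -8.22302146e-05,
        6.04790520e-04, -6.44210931e-04]), 'joint_torque': array([-4.20052284e-04, -5.03619397e+01, -3.58071148e+01,  7.30761141e-02,
        2.32831039e-02, -4.83614531e-05]), 'position': array([ 0.18883296, -0.64741588,  0.2375367 ]), 'tool_rot': array([ 9.89948274e-01,  1.41426501e-01, -1.14998553e-04, -9.72628675e-04]), 'contact_force': array([-0.16076791,  0.05722539,  0.05278159]), 'ft_torque': array([ 0.06234051, -0.0238283 ,  0.02747145]), 'grip_force': 0.0, 'finger_gap': 0.0880915837115862}
```

View pics/top0.png

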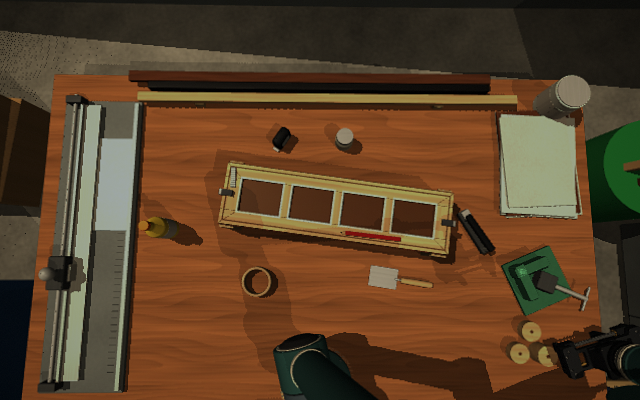

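View pics/side0.png

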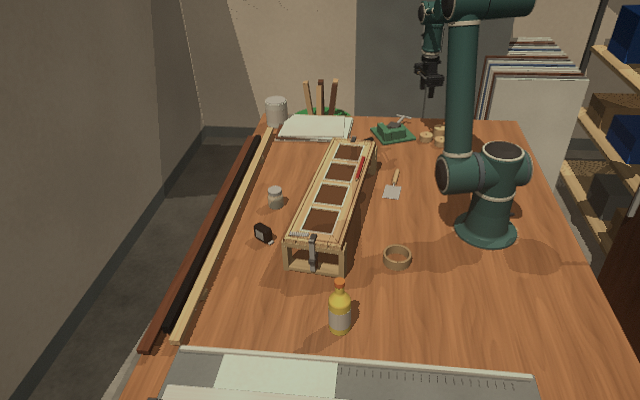

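The top view shows the frame spanning about (219–455, 160–258), with the openings near (261,197), (312,204), (363,212) and (413,217). The pencil is at (372,237) and the jaws at (226,192) and (450,222). I'll zoom in for the corners.

Run:
```python
import cv2
i=cv2.imread("pics/top0.png")[150:270,210:470]
cv2.imwrite("pics/crop.png",cv2.resize(i,None,fx=3,fy=3,interpolation=cv2.INTER_CUBIC))
```

```text
(no output)
```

View pics/crop.png

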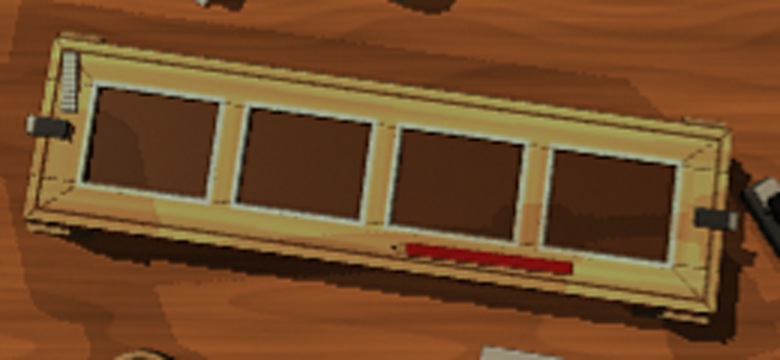

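The crop shows all four openings with their white lips. In crop pixels, opening 1's corners run from (94,84) to (210,201) and opening 4's from (551,147) to (670,267). The pencil lies below openings 3 and 4. Next I'll fit a rigid pose to these corners.

```bash
cat > h.py <<'E'
import numpy as np, cv2
from rig import *
from scipy.spatial.transform import Rotation as R
def back(c,px,z):
    K=np.array([[c["fx"],0,c["cx"]],[0,c["fy"],c["cy"]],[0,0,1]])
    n=cv2.undistortPoints(np.float64(px).reshape(-1,1,2),K,np.array([c["k1"],0,0,0,0.])).reshape(-1,2)
    E=c["extrinsics"];r=np.c_[n,np.ones(len(n))]@E[:3,:3];o=-E[:3,:3].T@E[:3,3]
    return o+r*((z-o[2])/r[:,2])[:,None]
E
python3 - <<'E'
from h import *
c=read_camera("top")
px=[(94,84),(224,100),(210,201),(78,184),(245,106),(376,122),(364,222),(232,203),(398,126),(527,143),(516,243),(384,225),(551,147),(683,163),(670,267),(540,248)]
P=back(c,(np.array(px)+.5)/3-.5+[210,150],.138)[:,:2]
M=np.array([(sx*.048,yc+sy*.0605) for yc in(.225,.075,-.075,-.225) for sx,sy in((1,1),(1,-1),(-1,-1),(-1,1))])
p0=P.mean(0);U,S,V=np.linalg.svd(M.T@(P-p0));Rm=(U@V).T
th=np.arctan2(Rm[1,0],Rm[0,0]);print(p0,th,S.sum()/(M**2).sum())
print(np.round((P-(p0+M@Rm.T))*1000,1).tolist())
for y in(.225,.075,-.075,-.225):print(p0+Rm@[-.03,y],p0+Rm@[0,y])
E
```

```text
[ 0.53420541 -0.0524887 ] -0.1324830581581368 1.0081457684735387
[[1.4, 3.6], [2.3, -3.6], [-1.6, -4.4], [-1.8, 3.3], [0.3, 4.6], [1.3, -3.6], [-1.4, -4.7], [0.4, 3.0], [1.3, 3.7], [1.2, -2.3], [-1.1, -2.7], [-0.4, 4.8], [1.3, 3.1], [2.2, -5.5], [-3.6, -2.1], [-2.0, 2.9]]
[0.53418986 0.17450249] [0.56392697 0.17053961]
[0.51437549 0.02581695] [0.54411259 0.02185407]
[ 0.49456111 -0.1228686 ] [ 0.52429822 -0.12683147]
[ 0.47474673 -0.27155414] [ 0.50448384 -0.27551701]
```

The fit is good: centre (0.534, −0.052), yaw −0.132 rad, scale 1.008. The excess in the residuals comes from the white bevel. I'll start with opening 4, the one nearest the arm.

```bash
cat >> h.py <<'E'
def go(x,y,z,f=True):
    "frame x,y (or world) and world z -> shift/turn in present tool axes"
    th=-.1325;s=sense();T=R.from_quat(s["tool_rot"])
    w=np.array([.5342+x*np.cos(th)-y*np.sin(th),-.0525+x*np.sin(th)+y*np.cos(th),z])
    G=R.from_matrix([[np.cos(th),np.sin(th),0],[np.sin(th),-np.cos(th),0],[0,0,-1]])
    print(np.round(T.inv().apply(w-s["position"]),4),np.round((T.inv()*G).as_rotvec(),4),"world",np.round(w,4),s["time"])
E
python3 -c "
from h import *
go(-.03,-.225,.2);go(-.03,-.225,.14)"
```

```text
[ 0.3797 -0.2808  0.0382] [-1.700e-03  3.000e-04  4.163e-01] world [ 0.4747 -0.2716  0.2   ] 0.15
[ 0.3797 -0.2807  0.0982] [-1.700e-03  3.000e-04  4.163e-01] world [ 0.4747 -0.2716  0.14  ] 0.15
```

Request:
arm_command([
  {"translation":[0,0,-0.03],"turn":[0,0,0],"gripper":0},
  {"translation":[0.38,-0.281,-0.02],"turn":[0,0,0.416],"gripper":0},
  {"translation":[0.38,-0.281,-0.02],"turn":[0,0,0.416],"gripper":0},
  {"translation":[0.38,-0.281,-0.02],"turn":[0,0,0.416],"gripper":0},
  {"translation":[0.38,-0.281,-0.02],"turn":[0,0,0.416],"gripper":0},
  {"translation":[0.38,-0.281,-0.02],"turn":[0,0,0.416],"gripper":0},
  {"translation":[0.38,-0.281,-0.02],"turn":[0,0,0.416],"gripper":0},
  {"translation":[0.38,-0.281,-0.02],"turn":[0,0,0.416],"gripper":0},
  {"translation":[0.38,-0.281,-0.02],"turn":[0,0,0.416],"gripper":0},
  {"translation":[0.38,-0.281,0.038],"turn":[0,0,0.416],"gripper":0},
  {"translation":[0.38,-0.281,0.038],"turn":[0,0,0.416],"gripper":0},
  {"translation":[0.38,-0.281,0.038],"turn":[0,0,0.416],"gripper":0},
])

```text
time: 1.65
position: [0.4752, -0.2723, 0.2016]
tool_rot: [0.998, -0.066, 0.0, 0.0]
contact_force: [-0.5, -0.2, 1.2]
finger_gap: 0.0004
grip_force: 0.0
```

```bash
python3 -c "
from h import *
go(-.03,-.225,.14);print(sense()['contact_force'],sense()['finger_gap'])
cv2.imwrite('pics/w1.png',read_camera('wrist')['color'][:,:,::-1])"
```

```text
[-0.0005 -0.0006  0.0616] [ 0.0001 -0.0001 -0.0002] world [ 0.4747 -0.2716  0.14  ] 1.65
[-0.47809538 -0.20061264  1.22557791] 0.0003774711860496762
```

View pics/w1.png

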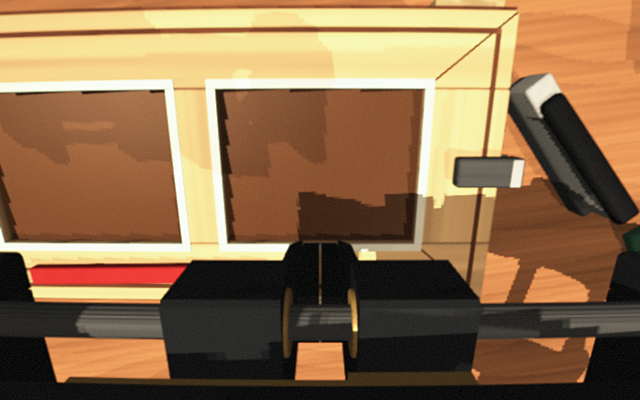

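The tips are centred on opening 4, whose columns run 215–425 against the tip at 320. Now I'll press gently.

Request:
arm_command([
  {"translation":[0,0,0.05],"turn":[0,0,0],"gripper":0},
  {"translation":[0,0,0.06],"turn":[0,0,0],"gripper":0},
  {"translation":[0,0,0.066],"turn":[0,0,0],"gripper":0},
  {"translation":[0,0,0.07],"turn":[0,0,0],"gripper":0},
  {"translation":[0,0,0.073],"turn":[0,0,0],"gripper":0},
  {"translation":[0,0,0.075],"turn":[0,0,0],"gripper":0},
  {"translation":[0,0,0.075],"turn":[0,0,0],"gripper":0},
])

```text
time: 2.58
position: [0.4762, -0.2727, 0.1313]
tool_rot: [0.998, -0.066, 0.001, 0.001]
contact_force: [-8.7, 6.2, 23.0]
finger_gap: 0.0
grip_force: 11.5
```

Opening 4 is firm: 23 N with the tip at 131 mm. On to opening 3, at tool −y 0.15.

Request:
arm_command([
  {"translation":[0,0,-0.03],"turn":[0,0,0],"gripper":0},
  {"translation":[0,-0.05,-0.04],"turn":[0,0,0],"gripper":0},
  {"translation":[0,-0.1,-0.04],"turn":[0,0,0],"gripper":0},
  {"translation":[0,-0.15,-0.04],"turn":[0,0,0],"gripper":0},
  {"translation":[0,-0.15,-0.04],"turn":[0,0,0],"gripper":0},
  {"translation":[0,-0.15,-0.015],"turn":[0,0,0],"gripper":0},
  {"translation":[0,-0.15,-0.009],"turn":[0,0,0],"gripper":0},
  {"translation":[0,-0.15,-0.005],"turn":[0,0,0],"gripper":0},
  {"translation":[0,-0.15,-0.002],"turn":[0,0,0],"gripper":0},
  {"translation":[0,-0.15,0],"turn":[0,0,0],"gripper":0},
  {"translation":[0,-0.15,0],"turn":[0,0,0],"gripper":0},
])

```text
time: 3.95
position: [0.495, -0.1239, 0.1313]
tool_rot: [0.998, -0.066, -0.0, 0.0]
contact_force: [-14.8, 4.7, 30.6]
finger_gap: 0.0007
grip_force: 15.2
```

Opening 3 is firm too (31 N at 131 mm). On to opening 2, pressing a little lighter.

Request:
arm_command([
  {"translation":[0,0,-0.03],"turn":[0,0,0],"gripper":0},
  {"translation":[0,-0.05,-0.04],"turn":[0,0,0],"gripper":0},
  {"translation":[0,-0.1,-0.04],"turn":[0,0,0],"gripper":0},
  {"translation":[0,-0.15,-0.04],"turn":[0,0,0],"gripper":0},
  {"translation":[0,-0.15,-0.04],"turn":[0,0,0],"gripper":0},
  {"translation":[0,-0.15,-0.015],"turn":[0,0,0],"gripper":0},
  {"translation":[0,-0.15,-0.009],"turn":[0,0,0],"gripper":0},
  {"translation":[0,-0.15,-0.005],"turn":[0,0,0],"gripper":0},
  {"translation":[0,-0.15,-0.002],"turn":[0,0,0],"gripper":0},
  {"translation":[0,-0.15,-0.001],"turn":[0,0,0],"gripper":0},
  {"translation":[0,-0.15,-0.001],"turn":[0,0,0],"gripper":0},
])

```text
time: 5.32
position: [0.5151, 0.0254, 0.1271]
tool_rot: [0.998, -0.066, 0.0, -0.0]
contact_force: [0.1, -0.6, 0.9]
finger_gap: 0.0004
grip_force: 0.2
```

Opening 2 gives: the tip is 4 mm below the surface at about 1 N. I'll push it further here, then press nearer the hinge so the gripper body stays above the frame.

Request:
arm_command([
  {"translation":[0,0,0.008],"turn":[0,0,0],"gripper":0},
  {"translation":[0,0,0.016],"turn":[0,0,0],"gripper":0},
  {"translation":[0,0,0.024],"turn":[0,0,0],"gripper":0},
  {"translation":[0,0,0],"turn":[0,0,0],"gripper":0},
  {"translation":[0,0,-0.02],"turn":[0,0,0],"gripper":0},
  {"translation":[0.045,0,-0.02],"turn":[0,0,0],"gripper":0},
  {"translation":[0.045,0,-0.01],"turn":[0,0,0],"gripper":0},
  {"translation":[0.045,0,0],"turn":[0,0,0],"gripper":0},
  {"translation":[0.045,0,0.008],"turn":[0,0,0],"gripper":0},
  {"translation":[0.045,0,0.014],"turn":[0,0,0],"gripper":0},
  {"translation":[0.045,0,0.02],"turn":[0,0,0],"gripper":0},
  {"translation":[0.045,0,0.02],"turn":[0,0,0],"gripper":0},
])

```text
time: 6.82
position: [0.5584, 0.0197, 0.106]
tool_rot: [0.998, -0.066, -0.001, -0.0]
contact_force: [-0.7, -0.1, -0.1]
finger_gap: 0.0002
grip_force: 0.1
```

Request:
arm_command([
  {"translation":[0,0,0.006],"turn":[0,0,0],"gripper":0},
  {"translation":[0,0,0.012],"turn":[0,0,0],"gripper":0},
  {"translation":[0,0,0.018],"turn":[0,0,0],"gripper":0},
  {"translation":[0,0,0.018],"turn":[0,0,0],"gripper":0},
])

```text
time: 7.32
position: [0.5583, 0.0196, 0.0875]
tool_rot: [0.998, -0.066, -0.001, 0.0]
contact_force: [0.7, 0.4, 0.3]
finger_gap: 0.0005
grip_force: 0.0
```

```bash
python3 -c "
from h import *
i=read_camera('wrist')['color'][:,:,::-1];j=read_camera('side')['color'][120:280,260:400,::-1]
cv2.imwrite('pics/w2.png',np.hstack([cv2.resize(i,(400,250)),cv2.resize(j,(219,250))]))"
```

```text
(no output)
```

View pics/w2.png

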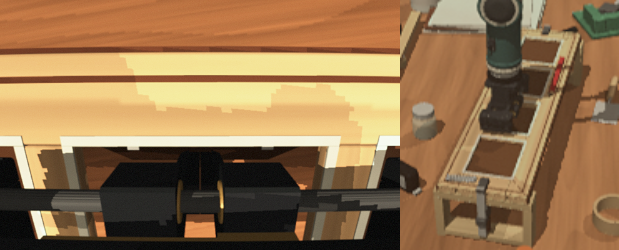

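The wrist view shows a gap below the lip of opening 2, but the fingers hide the backing. I'll withdraw and look.

Request:
arm_command([
  {"translation":[0,0,-0.05],"turn":[0,0,0],"gripper":0},
  {"translation":[0,0,-0.1],"turn":[0,0,0],"gripper":0},
  {"translation":[-0.06,0,-0.12],"turn":[0,0,0],"gripper":0},
  {"translation":[-0.1,0,-0.12],"turn":[0,0,0],"gripper":0},
  {"translation":[-0.1,0,-0.12],"turn":[0,0,0],"gripper":0},
  {"translation":[-0.1,0,-0.12],"turn":[0,0,0],"gripper":0},
])

```text
time: 8.18
position: [0.4608, 0.0328, 0.209]
tool_rot: [0.998, -0.066, 0.001, -0.0]
contact_force: [-0.2, -0.3, -0.4]
finger_gap: 0.0008
grip_force: 0.0
```

```bash
python3 -c "
from h import *
i=read_camera('wrist')['color'][:,:,::-1];j=read_camera('side')['color'][120:280,260:400,::-1]
cv2.imwrite('pics/w3.png',np.hstack([cv2.resize(i,(400,250)),cv2.resize(j,(219,250))]))"
```

```text
(no output)
```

View pics/w3.png

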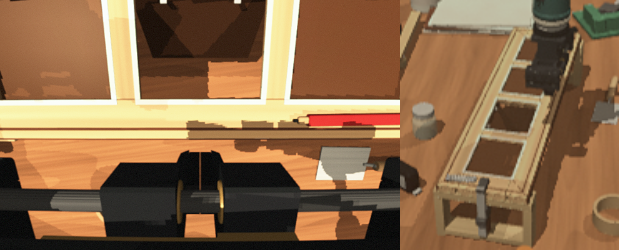

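The backing hangs open: its near edge is at about row 57, columns 148–255 in the left half. I'll check the angle by projecting the model at several angles.

```bash
python3 -c "
from h import *
c=read_camera('wrist');i=c['color'];th=-.1325;E=c['extrinsics']
K=np.array([[c['fx'],0,c['cx']],[0,c['fy'],c['cy']],[0,0,1]])
for a in (30,40,45,50,55,60,65,70):
    r=np.radians(a);w=[]
    for y in(.0085,.1415):
        s=.108
        for o in(.003,0):
            x=.054-s*np.cos(r)-o*np.sin(r);z=.128-s*np.sin(r)+o*np.cos(r)
            w.append([.5342+x*np.cos(th)-y*np.sin(th),-.0525+x*np.sin(th)+y*np.cos(th),z])
    p,_=cv2.projectPoints(np.array(w),E[:3,:3],E[:3,3],K,np.array([c['k1'],0,0,0,0]));print(a,p.reshape(-1,2).round().tolist())
cv2.imwrite('pics/w4.png',cv2.resize(i[0:180,180:460,::-1],None,fx=2.5,fy=2.5))"
```

```text
30 [[405.0, 139.0], [404.0, 136.0], [236.0, 139.0], [236.0, 136.0]]
40 [[401.0, 124.0], [400.0, 121.0], [239.0, 124.0], [240.0, 121.0]]
45 [[400.0, 116.0], [399.0, 113.0], [241.0, 116.0], [241.0, 113.0]]
50 [[398.0, 107.0], [398.0, 105.0], [242.0, 107.0], [242.0, 105.0]]
55 [[397.0, 99.0], [397.0, 96.0], [243.0, 99.0], [243.0, 96.0]]
60 [[397.0, 89.0], [396.0, 86.0], [244.0, 89.0], [244.0, 86.0]]
65 [[396.0, 80.0], [396.0, 77.0], [245.0, 80.0], [245.0, 77.0]]
70 [[396.0, 70.0], [395.0, 67.0], [245.0, 70.0], [245.0, 67.0]]
```

View pics/w4.png

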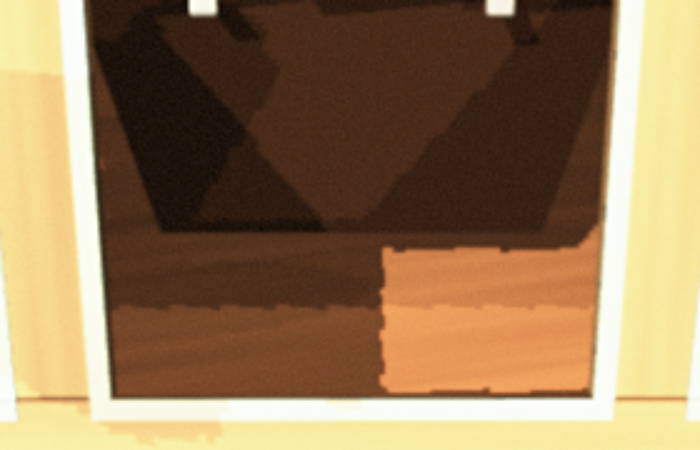

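The near edge is at row 93, columns 244–398, which puts the backing about 57° open, as planned. The hand is clear and the pencil hasn't moved, so I'm handing in.

```bash
python3 -c "
from rig import *
print(sign_off())"
```

```text
the job is handed in; nothing more can be done
None
```

The loose backing was opening 2 (second from the left); it now hangs about 57° open, the hand is clear, and the job was handed in about 8 s into the 48 s allowed.

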